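# Tag out the tired seat of a mould vibrating stand

## Task

One of the three sprung flask seats on this vibrating stand has a tired spring. Go along the row from the robot's left to its right and press each seat down with the fingertips, at least 5 mm, to feel its spring; then push the tag behind the softest seat down flat on its ledge, so that nobody uses that seat. Leave the other two tags up, do not pull any seat upwards, and neither move nor pick up the things standing around.

Things in the scene. Friction and masses are not known exactly. Their poses are not given: they have to be found in the camera images.
- stand: Grey steel vibrating stand for casting moulds: deck 22 mm above the bench, three like stations 130 mm apart. Origin at bench level under the middle seat; x from the seats to their tags (away from the robot), y along the row to the robot's left; up to 19 degrees askew. The tired spring may be at any station. Control box, 95 mm high over its knob, at y -247 mm: not part of the job.
- seat_left (a point): Centre of the top of the left flask seat at rest, 110 mm above the bench (this point stays when the seat sinks): level round steel plate, 76 mm across, 12 mm thick, ribbed black rubber mat, on a coil spring. Sinks up to 25 mm and springs back. Force grows evenly with depth: a sound spring takes 0.7 to 1 N per mm, the tired one less than half of that.
- tag_left_push (a point): Push point of the tag of the left seat: upper face, mid-width, 45 mm out from its hinge; moves with the tag. Plain aluminium flap 45 mm wide, 57 mm long, 4 mm thick. Its hinge, parallel to the row, is 64 mm beyond the left seat's centre (stand +x), 72 mm above the bench; raised, it leans up and away from the seat. Lying flat, its upper face is 74 mm above the bench.
- tag_left (a joint): Angle of the tag of the left seat, in rad: 0 is raised 40 degrees above level, 0.698 is flat on its ledge. It starts between 0 and 0.17; pushed from above, it swings down and away from the seat (so the finger best moves some 10 mm outwards on its way down). A stiff hinge (about 2 to 4 N at the push point) keeps it where it is left; its rolled free edge is 76 mm above the bench when flat.
- seat_middle (a point): Centre of the top of the middle flask seat at rest, 110 mm above the bench (this point stays when the seat sinks): level round steel plate, 76 mm across, 12 mm thick, ribbed black rubber mat, on a coil spring. Sinks up to 25 mm and springs back. Force grows evenly with depth: a sound spring takes 0.7 to 1 N per mm, the tired one less than half of that.
- tag_middle_push (a point): Push point of the tag of the middle seat: upper face, mid-width, 45 mm out from its hinge; moves with the tag. Plain aluminium flap 45 mm wide, 57 mm long, 4 mm thick. Its hinge, parallel to the row, is 64 mm beyond the middle seat's centre (stand +x), 72 mm above the bench; raised, it leans up and away from the seat. Lying flat, its upper face is 74 mm above the bench.
- tag_middle (a joint): Angle of the tag of the middle seat, in rad: 0 is raised 40 degrees above level, 0.698 is flat on its ledge. It starts between 0 and 0.17; pushed from above, it swings down and away from the seat (so the finger best moves some 10 mm outwards on its way down). A stiff hinge (about 2 to 4 N at the push point) keeps it where it is left; its rolled free edge is 76 mm above the bench when flat.
- seat_right (a point): Centre of the top of the right flask seat at rest, 110 mm above the bench (this point stays when the seat sinks): level round steel plate, 76 mm across, 12 mm thick, ribbed black rubber mat, on a coil spring. Sinks up to 25 mm and springs back. Force grows evenly with depth: a sound spring takes 0.7 to 1 N per mm, the tired one less than half of that.
- tag_right_push (a point): Push point of the tag of the right seat: upper face, mid-width, 45 mm out from its hinge; moves with the tag. Plain aluminium flap 45 mm wide, 57 mm long, 4 mm thick. Its hinge, parallel to the row, is 64 mm beyond the right seat's centre (stand +x), 72 mm above the bench; raised, it leans up and away from the seat. Lying flat, its upper face is 74 mm above the bench.
- tag_right (a joint): Angle of the tag of the right seat, in rad: 0 is raised 40 degrees above level, 0.698 is flat on its ledge. It starts between 0 and 0.17; pushed from above, it swings down and away from the seat (so the finger best moves some 10 mm outwards on its way down). A stiff hinge (about 2 to 4 N at the push point) keeps it where it is left; its rolled free edge is 76 mm above the bench when flat.
- flask: Loose, leave alone: perforated steel casting flask filled with white investment, upright, 64 mm across, 90 mm high; origin at the centre of its underside.
- crucible: Loose, leave alone: dark crucible, 68 mm across the mouth, 70 mm high; origin at the centre of its underside.
- sprue_base: Loose, leave alone: black rubber sprue base, disc 76 mm across with a central cone, 28 mm high; origin at the centre of its underside.

How it is judged (in metres and radians):
On the way, in this order (a step that is already met when the one before it is completed fails the run):
1. the left seat is pressed down (((height (world z) of pad1_c1 below 0.105 m and y of pad1_c1 in the frame of stand above 0.09 m) or (height (world z) of pad2_c1 below 0.105 m and y of pad2_c1 in the frame of stand above 0.09 m) or (height (world z) of pad3_c1 below 0.105 m and y of pad3_c1 in the frame of stand above 0.09 m))), for 0.05 s.
2. then the middle seat is pressed down (((height (world z) of pad1_c1 below 0.105 m and y of pad1_c1 in the frame of stand between -0.04 and 0.04 m) or (height (world z) of pad2_c1 below 0.105 m and y of pad2_c1 in the frame of stand between -0.04 and 0.04 m) or (height (world z) of pad3_c1 below 0.105 m and y of pad3_c1 in the frame of stand between -0.04 and 0.04 m))), for 0.05 s.
3. then the right seat is pressed down (((height (world z) of pad1_c1 below 0.105 m and y of pad1_c1 in the frame of stand below -0.09 m) or (height (world z) of pad2_c1 below 0.105 m and y of pad2_c1 in the frame of stand below -0.09 m) or (height (world z) of pad3_c1 below 0.105 m and y of pad3_c1 in the frame of stand below -0.09 m))), for 0.05 s.
4. then the tag of the softest seat is pushed down flat (((y of pad2_c1 in the frame of stand above 0.09 m and value of joint tag_left above 0.59 rad and value of joint each of tag_middle, tag_right below 0.32 rad) or (y of pad2_c1 in the frame of stand between -0.04 and 0.04 m and value of joint tag_middle above 0.59 rad and value of joint each of tag_left, tag_right below 0.32 rad) or (y of pad2_c1 in the frame of stand below -0.09 m and value of joint tag_right above 0.59 rad and value of joint each of tag_left, tag_middle below 0.32 rad))), for 0.2 s.
At the end, for the whole second after the job is handed in: The tag of the softest seat lies flat (within about 6 degrees), the other two tags are still up (joint below 0.32 rad), all seats have sprung back to within 3 mm of rest, and the loose things are within 20 mm of where they stood (((y of pad2_c1 in the frame of stand above 0.09 m and value of joint tag_left above 0.59 rad and value of joint each of tag_middle, tag_right below 0.32 rad) or (y of pad2_c1 in the frame of stand between -0.04 and 0.04 m and value of joint tag_middle above 0.59 rad and value of joint each of tag_left, tag_right below 0.32 rad) or (y of pad2_c1 in the frame of stand below -0.09 m and value of joint tag_right above 0.59 rad and value of joint each of tag_left, tag_middle below 0.32 rad)) and height (world z) of pad1_c1 between 0.106 and 0.112 m and height (world z) of pad2_c1 between 0.106 and 0.112 m and height (world z) of pad3_c1 between 0.106 and 0.112 m and distance of each of flask, crucible, sprue_base from where it was at the start of the episode below 0.02 m and linear speed of each of flask, crucible, sprue_base below 0.02 m/s); the robot touches nothing.
It fails at once if the tag of a sound seat is pushed down (beyond 0.32 rad) ((y of pad2_c1 in the frame of stand above 0.09 m and value of joint any of tag_middle, tag_right above 0.32 rad) or (y of pad2_c1 in the frame of stand between -0.04 and 0.04 m and value of joint any of tag_left, tag_right above 0.32 rad) or (y of pad2_c1 in the frame of stand below -0.09 m and value of joint any of tag_left, tag_middle above 0.32 rad)).
It fails at once if a seat is pulled up more than 4 mm (height (world z) of any of pad1_c1, pad2_c1, pad3_c1 above 0.113 m).
It fails at once if a loose thing is picked up, or moved more than 30 mm (distance of any of flask, crucible, sprue_base from where it was at the start of the episode above 0.03 m or height (world z) of any of flask, crucible, sprue_base above 0.015 m).
It also fails if it takes over 51 s, if anything falls off the work surface, if the arm or the gripper's body presses on something with over 40 N, if the wrist force passes 120 N, or if a joint passes its speed limit or range.

## Robot

A 7-joint arm with a two-finger parallel gripper is mounted at the origin on the work surface. World frame = base frame: x ahead of the robot, y to its left, z up, the work surface at z = 0. Lengths are in m, angles in degrees, forces in N, time in s.
With the tool pointing down it reaches from about 0.425 to 0.875 m from the base axis. Payload 4.7 kg.
Tool frame: the origin (TCP) lies at the very end of the fingers, on their centre line; the grasp point (between the pads) lies 19 mm behind it; y points along the fingers, z is the direction in which the jaws open and shut, and the axes are right-handed (so a half turn about y gives the same grasp; the last joint's range is limited). The gripper opens to 87 mm and grips with 3 to 60 N. Pads are 19 mm wide; open, the fingers measure 117 mm over their backs; the gripper's body (75 mm by 190 mm) begins 51 mm behind the grasp point.
Start: joints at [73.975, 18.392, -4.016, 83.108, 1.295, 78.541, -3.26], TCP at [0.188, -0.622, 0.223] pointing down, gripper open.
Joint ranges: [-163.93, 163.93], [-17.29, 119.83], [-79.2, 71.16], [3.27, 140.29], [-89.18, 269.18], [5.43, 117.66], [-154.24, 154.24]. Speed limits (degrees/s): [147.25, 147.25, 180, 180, 180, 180, 180].

## Interface

Orientations are given as [roll, pitch, yaw] about the fixed x, y, z axes, in that order (R = Rz(yaw) Ry(pitch) Rx(roll)).
In Python, from cell import env gives the robot as it stands.
- The arm moves only by the shell command python3 -m pendant 'ROWS' [FORCE]. ROWS is JSON, one flat list of numbers, 7 for each row, row after row: the shift along the world's x, y, z in units of 40 mm (1.0 is 40 mm), then the turn, a rotation vector about the world's x, y, z in units of 10 degrees (1.0 is 10 degrees), then the finger opening in mm, from 0 to 87. In form: [x, y, z, wx, wy, wz, jaw, x, y, z, wx, wy, wz, jaw, ...]. A call has 1 to 10 rows; each row shifts and turns the commanded pose from where the row before left it; what a row does not reach is not made up. A row lasts 1/8 s, in which the tool goes at most 62.5 mm and 10.7 degrees, less where a joint would pass 70% of its speed; a pose out of reach is approached as far as the arm can. A call is refused whole if a number of a shift passes 1 or a number of a turn 1, either way. A call with a gripper value outside its range is refused whole. The fingers move at their own pace and stop on an object; FORCE is the grip in N (left out, the last holds). Time passes only in rows, so rows that do not move let the fingers close. It gives the time, the measured TCP pose, the force and the opening at its end, in the units of the state.
- env.get_obs(): the state, without advancing time (a new reading comes with each control period).
- env.read_camera(name): name is "side" or "top" or "wrist"; returns a dict with "image" (420x560x3 uint8, red, green, blue), "fx", "fy", "cx", "cy" (pixels), "k1" (the pictures are not rectified: a ray, as slopes to the right and down, at radius r is drawn at 1 + k1 r^2 times it, then the intrinsics apply), "cam_to_world" (4x4, takes a point from camera to world coordinates). Camera axes: x right, y up, looking along -z (the intrinsics and any distortion apply to the point x, -y, -z); pixel columns grow to the right and rows downward; lengths in m; the calibration is good to about 2 mm. A picture is of the moment at which its call begins. There is no depth.
- env.sign_off(): hands the job in, once; it reports no verdict.
The state is a dict: "time_s": time; "qpos": joint angles; "joint_velocities": joint speeds; "effort": joint torques, N m; "tool_pos": TCP position; "tool_rot": TCP orientation; "force": force on the tool from outside, world axes, zero at the start; "wrist_torque": the same for the moment, N m; "grip_width": finger opening in m.
Only numpy, scipy, OpenCV 4.12 (cv2) and the standard library are available. Lean on these libraries where they do the work, as an engineer would, in place of code of your own. Each camera call takes 0.05 s, during which the arm holds its last target.

## Working session

There is one attempt and no reset: what is moved stays moved. The work goes in short steps, Python scripts to look and compute and a shell command to move; the robot and the scene stay as the last step left them, time stands still between calls to the robot, and variables do not carry over. Pictures are saved under pics/ and viewed, and the job is handed in when it is done.

```bash
ls; mkdir -p pics; python3 - <<'E'
from cell import env
import cv2
o=env.get_obs();print(o)
for n in ["side","top","wrist"]:
    c=env.read_camera(n);cv2.imwrite(f"pics/{n}0.png",c["image"][:,:,::-1])
    print(n,c["fx"],c["fy"],c["cx"],c["cy"],c["k1"]);print(c["cam_to_world"])
E
```

```text
pics
{'time_s': 0.0, 'qpos': array([73.97439331, 18.43700607, -4.01561434, 83.17621364,  1.29735766,
       78.54001368, -3.25929691]), 'joint_velocities': array([-0.06883527,  0.01207841, -0.03540513,  0.05914178,  0.08947844,
        0.03399839, -0.05493775]), 'effort': array([-7.61250885e-04, -4.91287100e+01, -4.04512407e-01, -3.12527382e+01,
       -6.38915668e-02,  4.36248269e-02,  1.86473567e-04]), 'tool_pos': array([ 0.1880101 , -0.62163201,  0.22147332]), 'tool_rot': array([-9.01078576e+01, -8.09546760e-03, -1.63163355e+02]), 'force': array([-0.04382344, -0.78960881,  0.68141843]), 'wrist_torque': array([-0.03061263,  0.01185967,  0.02966786]), 'grip_width': 0.08702005906533909}
side 480.8744137363009 480.8744137363009 279.35948846772044 215.25975400981451 -0.1259395897773006
[[-0.97219945  0.11448364 -0.20425899  0.33350343]
 [-0.23376335 -0.52492552  0.81841792  0.94942774]
 [-0.01352529  0.84341371  0.53709438  0.70588119]
 [ 0.          0.          0.          1.        ]]
top 404.560529086367 404.560529086367 283.7877367226782 211.18542139098557 -0.014621573636394875
[[ 0.02986958  0.99793693 -0.0568304   0.52054741]
 [-0.99944569  0.02898184 -0.01638174  0.00501291]
 [-0.0147009   0.05728821  0.99824944  1.03725218]
 [ 0.          0.          0.          1.        ]]
wrist 341.44755916998366 341.44755916998366 277.59262666622186 210.42890458659525 -0.010493912813139585
[[ 0.28929758  0.92755815  0.23652229  0.25220439]
 [-0.95723793  0.28073118  0.06989669 -0.60221655]
 [-0.00156594 -0.24662905  0.96910869  0.38380741]
 [ 0.          0.          0.          1.        ]]
```

View pics/side0.png

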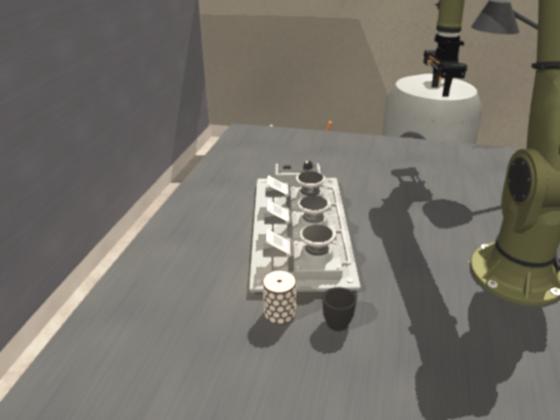

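View pics/top0.png

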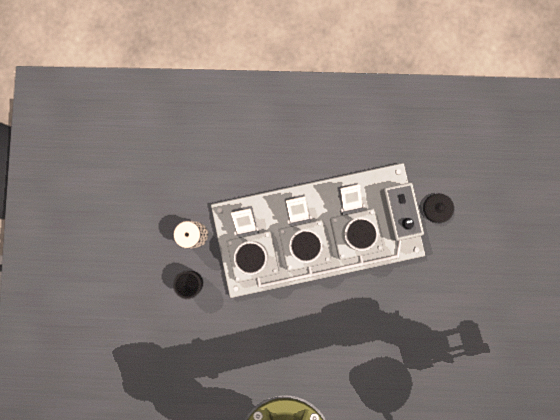

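The top view shows the seats near (250,258), (306,246) and (362,234), with their tags above them. The flask is at (188,234), the crucible at (188,284) and the sprue base at (439,208). I'll enlarge it.

```bash
python3 - <<'E'
import cv2
im=cv2.imread("pics/top0.png")[160:310,200:440]
cv2.imwrite("pics/topc.png",cv2.resize(im,None,fx=3.333,fy=3.333,interpolation=cv2.INTER_CUBIC))
im=cv2.imread("pics/side0.png")[150:300,230:370]
cv2.imwrite("pics/sidec.png",cv2.resize(im,None,fx=4,fy=4,interpolation=cv2.INTER_CUBIC))
E
```

```text
(no output)
```

View pics/topc.png

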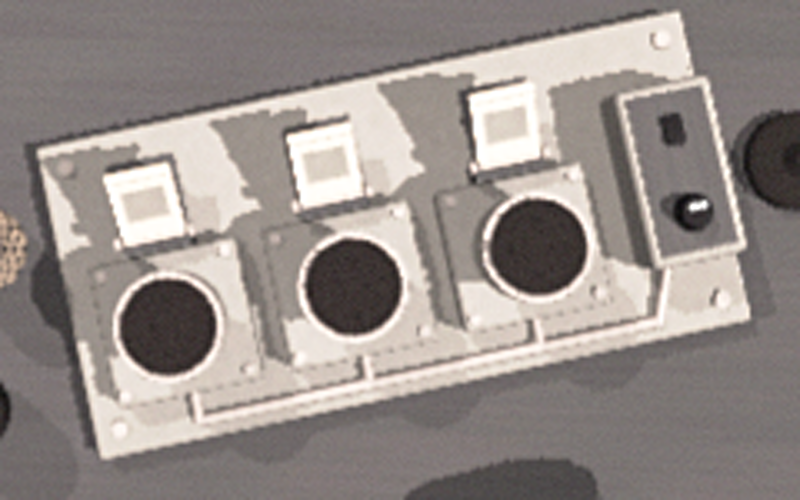

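View pics/sidec.png

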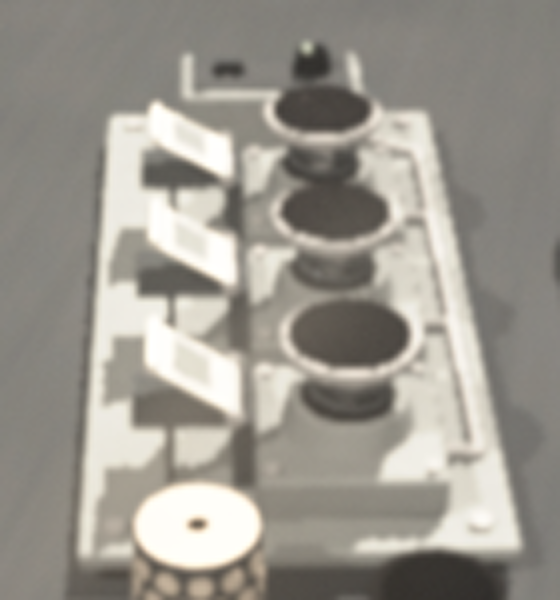

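In the enlarged top crop the mat centres are (168,326), (353,286) and (538,246). In the side crop they are (350,336), (333,213) and (322,110).

```bash
cat > h.py <<'E'
import numpy as np,cv2
def ray(c,u,v):
    K=np.array([[c["fx"],0,c["cx"]],[0,c["fy"],c["cy"]],[0,0,1]])
    p=cv2.undistortPoints(np.array([[[u,v]]],float),K,np.array([c["k1"],0,0,0,0]))[0,0]
    T=np.array(c["cam_to_world"]);return T[:3,3],T[:3,:3]@np.array([p[0],-p[1],-1])
def at(c,u,v,z):
    o,d=ray(c,u,v);return o+d*(z-o[2])/d[2]
E
python3 - <<'E'
from cell import env
from h import *
t=env.read_camera("top");s=env.read_camera("side")
A=[];B=[]
f=10/3
for a,b in [(168,326),(353,286),(538,246)]:
    A.append(at(t,(a+.5)/f-.5+200,(b+.5)/f-.5+160,.11))
for a,b in [(350,336),(333,213),(322,110)]:
    B.append(at(s,(a+.5)/4-.5+230,(b+.5)/4-.5+150,.11))
A=np.array(A);B=np.array(B);print(A,B,sep="\n")
d=A[0]-A[2];print(np.linalg.norm(d),np.degrees(np.arctan2(-d[0],d[1])), np.degrees(np.arctan2(-(B[0]-B[2])[0],(B[0]-B[2])[1])))
# tag free edge mids & flask etc
for n,u,v,z in [("flask",187,234,.09),("cruc",188,284,.07),("sprue",439,208,.02)]:print(n,at(t,u,v,z))
th=np.arctan2(-d[0],d[1]);ex=np.array([np.cos(th),np.sin(th)]);ey=np.array([-ex[1],ex[0]])
print("ex",ex,"ey",ey)
M=A.mean(0)[:2]
for i in (1,0,-1):
    for a in (35,40):
        a=np.radians(a); l=.045
        P=M+ex*(.064+l*np.cos(a)-.002*np.sin(a))+ey*.13*i;print(i,"seat",M+ey*.13*i,"push",P,.072+l*np.sin(a)+.002*np.cos(a))
E
```

```text
[[ 0.46528017  0.0941168   0.11      ]
 [ 0.49644356 -0.03178898  0.11      ]
 [ 0.52755195 -0.15768067  0.11      ]]
[[ 0.46247581  0.09621483  0.11      ]
 [ 0.49439333 -0.02956864  0.11      ]
 [ 0.52463125 -0.15769505  0.11      ]]
0.2593833839975867 13.891039347269286 13.755129119769327
flask [0.5142363  0.24616948 0.09      ]
cruc [0.39534762 0.24377761 0.07      ]
sprue [ 0.59778485 -0.36770866  0.02      ]
ex [0.97075404 0.24007623] ey [-0.24007623  0.97075404]
1 seat [0.46521532 0.09441374] push [0.56201376 0.11835287] 0.09944924372437505
1 seat [0.46521532 0.09441374] push [0.55955943 0.11774589] 0.10245753132213221
0 seat [ 0.49642523 -0.03178428] push [ 0.59322367 -0.00784516] 0.09944924372437505
0 seat [ 0.49642523 -0.03178428] push [ 0.59076934 -0.00845213] 0.10245753132213221
-1 seat [ 0.52763514 -0.15798231] push [ 0.62443357 -0.13404318] 0.09944924372437505
-1 seat [ 0.52763514 -0.15798231] push [ 0.62197925 -0.13465016] 0.10245753132213221
```

The row is 259 mm long, where it should be 260, and both cameras agree to about 3 mm; the yaw is 13.9°. Next I close the jaws and travel to above the left seat.

```bash
python3 -m pendant '[1,1,0,0,0,0,0, 1,1,0,0,0,0,0, 1,1,0,0,0,0,0, 1,1,0,0,0,0,0, 1,1,0,0,0,0,0, 1,1,0,0,0,0,0, 1,1,0,0,0,0,0, 0,1,0,0,0,-0.3,0, 0,1,0,0,0,0,0, 0,1,0,0,0,0,0]'
```

```text
time_s: 1.5
tool_pos: [0.4682, -0.2207, 0.2225]
tool_rot: [-90.0, -0.0, -166.2]
force: [0.2, 0.5, 1.0]
grip_width: 0.0016
```

```bash
python3 -m pendant '[-0.1,1,0,0,0,0,0, 0,1,0,0,0,0,0, 0,1,0,0,0,0,0, 0,1,0,0,0,0,0, 0,1,0,0,0,0,0, 0,1,0,0,0,0,0, 0,1,0,0,0,0,0, 0,0.9,-0.8,0,0,0,0, 0,0,-1,0,0,0,0, 0,0,-0.6,0,0,0,0]'; python3 - <<'E'
from cell import env
import cv2
for n in ["wrist","side"]:
    c=env.read_camera(n);cv2.imwrite(f"pics/{n}1.png",c["image"][:,:,::-1])
o=env.get_obs();print(o["tool_pos"],o["force"])
E
```

```text
time_s: 2.75
tool_pos: [0.4631, 0.0942, 0.1249]
tool_rot: [-90.0, -0.1, -166.1]
force: [0.3, -0.8, -0.3]
grip_width: 0.0005
[0.46190536 0.09355348 0.12411736] [-0.34746727 -0.77019748  0.51476704]
```

View pics/wrist1.png

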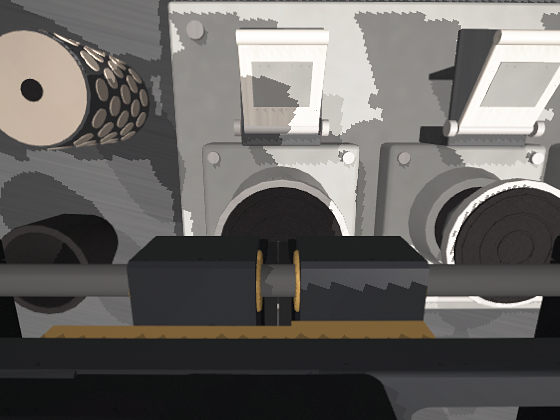

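The fingers are over the middle of the left seat (rim spans columns 205 to 355, and the fingers are at 278). Pressing it now.

```bash
python3 -m pendant '[0,0,-0.4,0,0,0,0, 0,0,-0.2,0,0,0,0, 0,0,-0.1,0,0,0,0, 0,0,0,0,0,0,0, 0,0,0,0,0,0,0]'; python3 -m pendant '[0,0,0,0,0,0,0]';python3 -m pendant '[0,0,0,0,0,0,0]';  python3 -m pendant '[0,0,-0.1,0,0,0,0,0,0,0,0,0,0,0]'; python3 -m pendant '[0,0,0,0,0,0,0]'; python3 -m pendant '[0,0,0.4,0,0,0,0, 0,0,0.6,0,0,0,0,0,0,0,0,0,0,0]'
```

```text
time_s: 3.48
tool_pos: [0.4655, 0.0939, 0.1004]
tool_rot: [-89.9, 0.1, -166.2]
force: [-2.5, -0.1, 9.8]
grip_width: 0.0005
time_s: 3.6
tool_pos: [0.4655, 0.0939, 0.1004]
tool_rot: [-89.9, 0.1, -166.2]
force: [-2.8, -0.8, 9.3]
grip_width: 0.0001
time_s: 3.72
tool_pos: [0.4655, 0.0939, 0.1004]
tool_rot: [-89.9, 0.1, -166.2]
force: [-2.7, 0.1, 8.8]
grip_width: 0.0003
time_s: 3.98
tool_pos: [0.4655, 0.0939, 0.0966]
tool_rot: [-89.9, 0.1, -166.2]
force: [-4.1, -0.4, 13.1]
grip_width: 0.0003
time_s: 4.1
tool_pos: [0.4655, 0.0939, 0.0968]
tool_rot: [-89.9, 0.1, -166.2]
force: [-3.6, -0.9, 12.8]
grip_width: 0.0003
time_s: 4.47
tool_pos: [0.4657, 0.094, 0.1364]
tool_rot: [-89.9, 0.2, -166.2]
force: [-0.2, 0.2, -0.4]
grip_width: 0.0006
```

The left seat gives about 13 N at 13 mm, roughly 1 N/mm, so it looks sound. Middle seat next.

```bash
python3 -m pendant '[0.2,-1,0,0,0,0,0, 0.2,-1,0,0,0,0,0, 0.3,-1,0,0,0,0,0, 0.05,-0.15,-0.4,0,0,0,0, 0,0,-0.3,0,0,0,0, 0,0,-0.2,0,0,0,0, 0,0,0,0,0,0,0,0,0,0,0,0,0,0]'; python3 -m pendant '[0,0,0,0,0,0,0]';  python3 -m pendant '[0,0,-0.1,0,0,0,0,0,0,0,0,0,0,0]'; python3 -m pendant '[0,0,0,0,0,0,0]'; python3 -m pendant '[0,0,0.4,0,0,0,0, 0,0,0.6,0,0,0,0,0,0,0,0,0,0,0]'
```

```text
time_s: 5.48
tool_pos: [0.4936, -0.0312, 0.0987]
tool_rot: [-90.0, -0.1, -166.1]
force: [-2.9, -1.0, 3.0]
grip_width: 0.0004
time_s: 5.6
tool_pos: [0.4936, -0.0313, 0.0987]
tool_rot: [-90.0, -0.1, -166.1]
force: [-3.2, 0.0, 2.8]
grip_width: 0.0002
time_s: 5.85
tool_pos: [0.494, -0.0313, 0.0945]
tool_rot: [-90.1, -0.0, -166.1]
force: [-2.7, 2.3, 4.7]
grip_width: 0.0006
time_s: 5.98
tool_pos: [0.494, -0.0313, 0.0946]
tool_rot: [-90.1, -0.0, -166.1]
force: [-2.5, 2.4, 4.6]
grip_width: 0.0004
time_s: 6.35
tool_pos: [0.4965, -0.0326, 0.1371]
tool_rot: [-89.8, 0.3, -166.2]
force: [0.3, -0.0, -0.9]
grip_width: 0.0005
```

The middle seat gives about 4.6 N at 15 mm, roughly 0.3 N/mm, which is soft. Right seat next.

```bash
python3 -m pendant '[0.2,-1,0,0,0,0,0, 0.2,-1,0,0,0,0,0, 0.3,-1,0,0,0,0,0, 0.05,-0.15,-0.4,0,0,0,0, 0,0,-0.3,0,0,0,0, 0,0,-0.2,0,0,0,0, 0,0,0,0,0,0,0,0,0,0,0,0,0,0]'; python3 -m pendant '[0,0,0,0,0,0,0]';  python3 -m pendant '[0,0,-0.1,0,0,0,0,0,0,0,0,0,0,0]'; python3 -m pendant '[0,0,0,0,0,0,0]'; python3 -m pendant '[0,0,0.4,0,0,0,0, 0,0,0.6,0,0,0,0,0,0,0,0,0,0,0]'
```

```text
time_s: 7.35
tool_pos: [0.524, -0.1589, 0.0995]
tool_rot: [-89.8, -0.0, -166.1]
force: [-2.9, -3.3, 7.2]
grip_width: 0.0009
time_s: 7.48
tool_pos: [0.524, -0.1589, 0.0996]
tool_rot: [-89.8, -0.0, -166.1]
force: [-2.9, -3.6, 7.2]
grip_width: 0.0005
time_s: 7.72
tool_pos: [0.524, -0.1589, 0.0958]
tool_rot: [-89.8, -0.0, -166.1]
force: [-4.2, -4.2, 11.0]
grip_width: 0.0008
time_s: 7.85
tool_pos: [0.524, -0.1589, 0.096]
tool_rot: [-89.8, -0.0, -166.1]
force: [-4.0, -4.7, 11.1]
grip_width: 0.0006
time_s: 8.22
tool_pos: [0.5256, -0.1565, 0.1364]
tool_rot: [-89.9, 0.2, -166.0]
force: [0.3, 0.1, -0.7]
grip_width: 0.0006
```

The right seat gives about 11 N at 14 mm, roughly 0.8 N/mm. The middle seat is therefore the tired one, so I go above its tag.

```bash
python3 -m pendant '[0.2,1,0.2,0,0,0,0, 0.5,1,0,0,0,0,0, 0.5,1,0,0,0,0,0, 0.4,0.7,-0.2,0,0,0,0, 0,0,0,0,0,0,0,0,0,0,0,0,0,0]'; python3 - <<'E'
from cell import env
from h import *
for n in ["wrist","side","top"]:
    c=env.read_camera(n);im=np.ascontiguousarray(c["image"][:,:,::-1])
    if n=="side": im=cv2.resize(im[130:280,220:380],None,fx=4,fy=4,interpolation=cv2.INTER_CUBIC)
    if n=="top": im=cv2.resize(im[160:310,200:440],None,fx=3.33,fy=3.33,interpolation=cv2.INTER_CUBIC)
    cv2.imwrite(f"pics/{n}2.png",im)
E
```

```text
time_s: 8.98
tool_pos: [0.5873, -0.0103, 0.1337]
tool_rot: [-90.0, -0.1, -166.1]
force: [-0.5, 0.3, -0.0]
grip_width: 0.0002
```

View pics/wrist2.png

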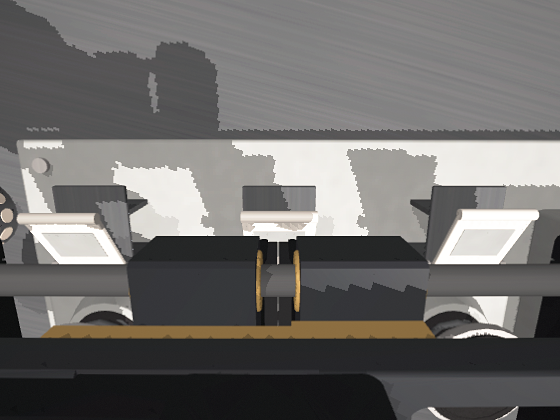

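View pics/side2.png

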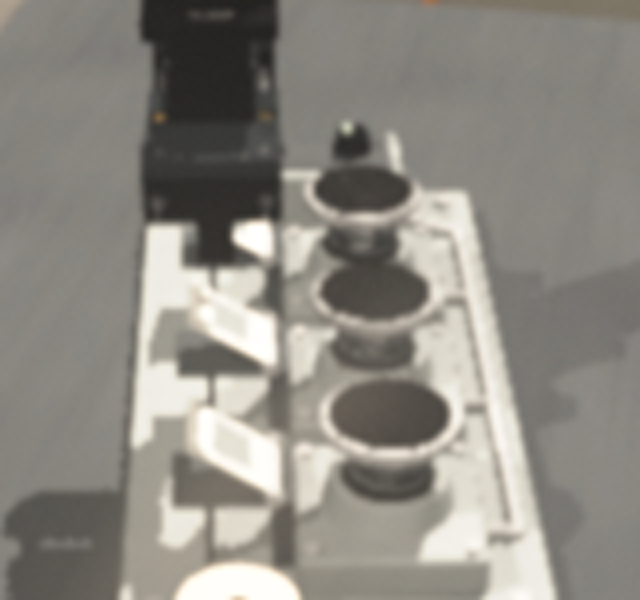

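The fingers (column 278) are centred on the middle tag, whose rolled edge spans columns 242 to 314 just beyond them. I push down and drift outwards.

```bash
python3 -m pendant '[0,0,-0.5,0,0,0,0, 0.05,0.02,-0.3,0,0,0,0, 0.1,0.03,-0.25,0,0,0,0, 0.1,0.03,-0.2,0,0,0,0, 0.05,0.02,-0.15,0,0,0,0, 0,0,0,0,0,0,0]'
```

```text
time_s: 9.88
tool_pos: [0.6007, -0.0055, 0.0783]
tool_rot: [-90.0, 0.0, -166.1]
force: [-0.0, 0.3, -1.3]
grip_width: 0.0006
```

```bash
python3 -m pendant '[0,0,-0.05,0,0,0,0, 0,0,0,0,0,0,0,0,0,0,0,0,0,0]'
```

```text
time_s: 10.25
tool_pos: [0.6005, -0.006, 0.077]
tool_rot: [-90.0, 0.1, -166.2]
force: [-0.4, 0.5, 0.4]
grip_width: 0.0007
```

```bash
python3 -m pendant '[0,0,-0.05,0,0,0,0, 0,0,0,0,0,0,0]';python3 -m pendant '[0,0,-0.05,0,0,0,0, 0,0,0,0,0,0,0]'
```

```text
time_s: 10.5
tool_pos: [0.6007, -0.006, 0.0758]
tool_rot: [-90.0, 0.1, -166.2]
force: [-1.6, 0.6, 7.0]
grip_width: 0.0002
time_s: 10.75
tool_pos: [0.6008, -0.006, 0.0752]
tool_rot: [-89.9, 0.1, -166.2]
force: [-4.0, -0.4, 14.1]
grip_width: 0.0004
```

The force climbs to 14 N at z = 75 mm, so the tag is on its ledge. I lift straight up, clear the view and check.

```bash
python3 -m pendant '[0,0,0.5,0,0,0,0, 0,0,1,0,0,0,0, 0,0,1,0,0,0,0, -0.8,0,0.5,0,0,0,0, -1,0,0,0,0,0,0, -1,0,0,0,0,0,0, 0,0,0,0,0,0,0]'; python3 - <<'E'
from cell import env
from h import *
for n in ["wrist","side"]:
    c=env.read_camera(n);im=np.ascontiguousarray(c["image"][:,:,::-1])
    if n=="side": im=cv2.resize(im[130:280,220:380],None,fx=4,fy=4,interpolation=cv2.INTER_CUBIC)
    cv2.imwrite(f"pics/{n}3.png",im)
E
```

```text
time_s: 11.62
tool_pos: [0.4861, -0.0065, 0.1931]
tool_rot: [-89.8, -0.1, -166.2]
force: [1.9, -0.3, 0.2]
grip_width: 0.0001
```

View pics/wrist3.png

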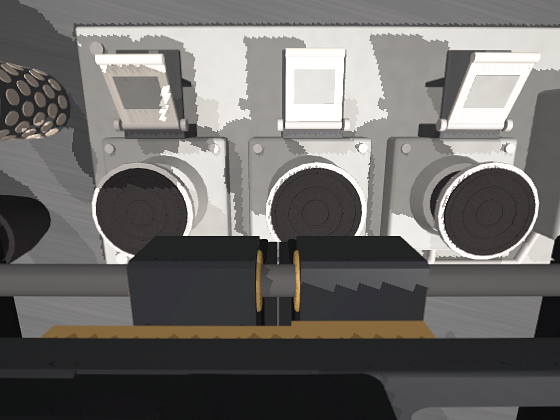

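View pics/side3.png

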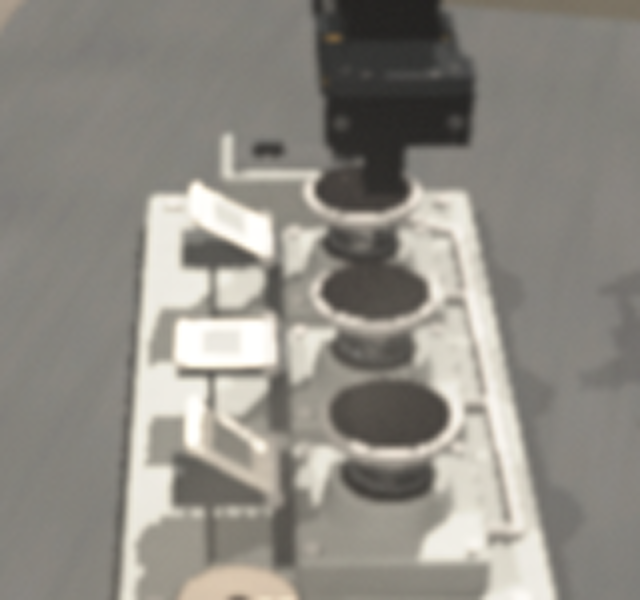

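The side view shows the middle tag level, at (175–275, 320–370). The left and right tags are still up, all seats are back up, and the gripper is clear. Handing in.

```bash
python3 - <<'E'
from cell import env
print(env.get_obs()["force"]); print(env.sign_off())
E
```

```text
[ 0.7175013  -0.57804768  0.38676624]
the job is handed in; nothing more can be done
None
```

I pressed the three seats from left to right, found the middle one soft, and pushed its tag down flat. The job is handed in at about 12 s of robot time, and the system gave no verdict.

| Seat | Depth pressed | Force | Stiffness |
|---|---|---|---|
| Left | about 13 mm | 13 N | about 1.0 N/mm |
| Middle | about 15 mm | 4.6 N | about 0.3 N/mm |
| Right | about 14 mm | 11 N | about 0.8 N/mm |

- **Tag:** the middle tag met its ledge with the fingertip at 75 mm and 14 N. The force reading was near zero until just before that.
- **Final pictures:** the middle tag lies flat, the left and right tags are up, all seats have sprung back, and the arm is clear. I judged the seat heights and tag angles by eye.
- **Loose things:** the arm stayed clear of all three. I did not measure their positions again at the end.
- **Disagreements:** the only one was 2–3 mm between the top and side cameras on the seat positions. No check failed.

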